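# Shut down the phono amplifier and pop its cabinet door

## Task

Shut down the phono amplifier and open its birch cabinet, using only your fingertips: on the black console push the long bar key fully down, then push the round key fully down, and only then press the round steel push latch on top of the cabinet until the door springs ajar, and let go of it. Leave the square key up, and do not shift or lift the headshell, stylus guard, hex driver or cartridge tray.

Things in the scene. Friction and masses are not known exactly. Their poses are not given: they have to be found in the camera images.
- console: Black plastic control console fixed to the trolley, 100 (x) x 210 (y) x 35 mm high; origin at the centre of its underside, z up. Three aluminium keys stand in a row along its y axis, 65 mm apart, in any order. It may stand left or right of the robot's centre line, turned up to 0.35 rad.
- bar_key_top (a point): Centre of the top of the long bar key: cap 52 (along x) x 18 mm. Slides straight down 6 mm against about 2.5 N and stays where it is pushed (no spring); its cap stands 14 mm above the console's top when up and 8 mm when fully down.
- bar_key (a joint): Travel of the long bar key in m: 0 up, 0.006 fully down.
- round_key_top (a point): Centre of the top of the round key: cap 28 mm across. Slides straight down 6 mm against about 2.5 N and stays where it is pushed (no spring); its cap stands 14 mm above the console's top when up and 8 mm when fully down.
- round_key (a joint): Travel of the round key in m: 0 up, 0.006 fully down.
- square_key_top (a point): Centre of the top of the square key (to be left up): cap 26 x 26 mm. Slides straight down 6 mm against about 2.5 N and stays where it is pushed (no spring); its cap stands 14 mm above the console's top when up and 8 mm when fully down.
- square_key (a joint): Travel of the square key in m: 0 up, 0.006 fully down.
- cabinet: Small birch cabinet fixed to the trolley, 150 (x) x 160 (y) x 140 mm high; origin at the centre of its underside. The door closes its +x face (away from the robot). The push latch stands on its top, 45 mm from the centre towards the door; the hex driver lies on the top near the opposite edge.
- latch_top (a point): Centre of the top of the steel push latch, a round plunger 22 mm across, standing 15 mm above the cabinet's top. Slides straight down 8 mm against a spring (1.5 N at first, 3.5 N at the bottom) and comes back up when let go; once about 5 mm down it frees the door, which swings ajar and comes to rest within about a second. Press it to the bottom and stay there for about half a second.
- latch (a joint): Travel of the push latch in m: 0 up, 0.008 fully down.
- door (a joint): Angle of the cabinet's door in rad: 0 shut and latched; its spring swings it to about 0.5 when freed.
- door_edge (a point): Top of the door's free edge, at the cabinet's -y side; it swings about 80 mm outwards (the hinge is upright, at the +y side; door 158 mm wide, 12 mm thick).
- headshell: Loose chrome headshell, 62 x 20 x 7 mm with a thin finger lift, lying beyond the console; origin at its underside. Leave alone.
- guard: Loose blue silicone stylus guard, 30 x 20 x 14 mm, lying beyond the console; origin at its underside. Leave alone.
- driver: Loose short steel hex driver, 100 mm long, 16 mm high, lying on the cabinet's top; origin under its middle. Leave alone.
- tray: Loose black ABS cartridge tray, 80 x 160 x 22 mm, at the far side of the trolley; origin at the centre of its underside. Leave alone.

How it is judged:
By the outcome, as a careful person would: the job done as asked, in the order asked, and still so for the second after the job is handed in, with the robot touching nothing.
It also fails if it takes over 48 s, if anything falls off the work surface, if the arm or the gripper's body presses on something with over 40 N, if the wrist force passes 120 N, or if a joint passes its speed limit or range.

## Robot

A 6-joint arm with a two-finger parallel gripper is mounted at the origin on the work surface. World frame = base frame: x ahead of the robot, y to its left, z up, the work surface at z = 0. Lengths are in mm, angles in rad, forces in N, time in s.
With the tool pointing down it reaches from about 350 to 775 mm from the base axis. Payload 7.3 kg.
Tool frame: the origin (TCP) lies on the centre line of the jaws, within the pads' length; the fingertips stand 22 mm ahead of it and the grasp point (between the pads) lies 3 mm ahead of it; x points along the fingers, z is the direction in which the jaws open and shut, and the axes are right-handed (so a half turn about x gives the same grasp; the last joint's range is limited). The gripper opens to 92 mm and grips with 3 to 60 N. Pads are 19 mm wide; open, the fingers measure 130 mm over their backs; the gripper's body (75 mm by 190 mm) begins 47 mm behind the grasp point.
Start: joints at [-1.328, 0.342, 1.524, -0, 1.275, -0.146], TCP at [199.039, -485.825, 248.741] pointing down, gripper open.
Joint ranges: [-2.53, 2.53], [-0.77, 2.02], [0.04, 2.7], [-1, 4.14], [0.28, 2.66], [-3.11, 3.11]. Speed limits (rad/s): [2.57, 2.57, 3.14, 3.14, 3.14, 3.14].

## Interface

Orientations are given as [roll, pitch, yaw] about the fixed x, y, z axes, in that order (R = Rz(yaw) Ry(pitch) Rx(roll)).
In Python, from plant import readout, imaging, bot gives the robot as it stands.
- The arm moves only by the tool arm_command, never from a script. Its argument "plan" is a list of rows, each an object of numbers: "tx", "ty", "tz": the shift along the tool's x, y, z in cm; "wx", "wy", "wz": the turn, a rotation vector about the tool's x, y, z in rad; "jaw": the opening, from -1 (shut) to 1 (fully open). In form: [{"tx": .., "ty": .., "tz": .., "wx": .., "wy": .., "wz": .., "jaw": ..}, ...]. A call has 1 to 20 rows; each row shifts and turns the commanded pose from where the row before left it, along the tool's axes as they then stand; what a row does not reach is not made up. A row lasts 1/10 s, in which the tool goes at most 50 mm and 8.59 degrees, less where a joint would pass 70% of its speed; a pose out of reach is approached as far as the arm can. A call with a gripper value outside its range is refused whole. The fingers move at their own pace and stop on an object; the grip force is fixed at half the most. Time passes only in rows, so rows that do not move let the fingers close. It gives the time, the measured TCP pose, the force and the opening at its end, in the units of the state.
- readout.get_obs(): the state, without advancing time (a new reading comes with each control period).
- imaging.capture(name): name is "side" or "top" or "wrist"; returns the picture (400x640x3 uint8, blue, green, red); there is no depth.
- imaging.get_calibration(name): a dict with "fx", "fy", "cx", "cy" (pixels), "position" and "rotation" of the camera in the world; the wrist camera has in their place "mount" (4x4, takes a point from camera to tool coordinates, whose origin is the TCP and whose axes are the tool frame's). Camera axes: x right, y up, looking along -z (the intrinsics and any distortion apply to the point x, -y, -z); pixel columns grow to the right and rows downward; lengths in mm; the calibration is good to about 2 mm. A picture is of the moment at which its call begins: read the wrist's pose just before it. get_calibration takes no time and is no camera call.
- bot.close_job(): hands the job in, once; it reports no verdict.
The state is a dict: "time": time; "joint_positions": joint angles; "dq": joint speeds; "tau": joint torques, N m; "tool_pos": TCP position; "tcp_rot": TCP orientation; "contact_force": force on the tool from outside, world axes, zero at the start; "moment": the same for the moment, N m; "grip_width": finger opening in mm.
Only numpy, scipy, OpenCV 4.12 (cv2) and the standard library are available. Lean on these libraries where they do the work, as an engineer would, in place of code of your own. Each camera call takes 0.05 s, during which the arm holds its last target.

## Working session

There is one attempt and no reset: what is moved stays moved. The work goes in short steps, Python scripts to look and compute and a tool call to move; the robot and the scene stay as the last step left them, time stands still between calls to the robot, and variables do not carry over. Pictures are saved under pics/ and viewed, and the job is handed in when it is done.

Besides the shell and the picture viewer there is one more tool, called in YAML: its name, and indented under it one key for each argument. arm_command: Moves the arm, as the interface text tells. Its arguments: {"type":"object","properties":{"plan":{"type":"array"}},"required":["plan"]}

```bash
mkdir -p pics
python3 - <<'E'
from plant import readout, imaging, bot
import cv2
for n in ["side","top","wrist"]:
    o=readout.get_obs()
    im=imaging.capture(n); cv2.imwrite(f"pics/{n}0.png",im)
    print(n,imaging.get_calibration(n))
print(o)
E
```

```text
side {'fx': 366.4679226459826, 'fy': 366.4679226459826, 'cx': 323.19245336811093, 'cy': 200.8679691523164, 'position': array([352.05421012, 434.52979746, 618.90855957]), 'rotation': array([ 0.80090565,  0.02098396, -2.63094602])}
top {'fx': 385.8928313947661, 'fy': 385.8928313947661, 'cx': 321.9726034588689, 'cy': 200.2592120104253, 'position': array([450.13438938, -12.04628755, 940.27105577]), 'rotation': array([ 0.18267939,  0.04334952, -1.5859182 ])}
wrist {'fx': 321.64879943384886, 'fy': 321.64879943384886, 'cx': 325.78577769229736, 'cy': 197.69261436980057, 'mount': array([[ 4.32597665e-04,  2.82710389e-01, -9.59205217e-01,
        -1.36353389e+02],
       [ 8.62672633e-04,  9.59204845e-01,  2.82710668e-01,
         7.64596990e+01],
       [ 9.99999534e-01, -9.49780065e-04,  1.71063261e-04,
        -6.29231577e-02],
       [ 0.00000000e+00,  0.00000000e+00,  0.00000000e+00,
         1.00000000e+00]])}
{'time': 0.1, 'joint_positions': array([-1.32799473e+00,  3.42649267e-01,  1.52490115e+00, -1.98722709e-06,
        1.27540432e+00, -1.46044312e-01]), 'dq': array([-0.00044824, -0.00202738, -0.00300608, -0.00122694, -0.00045609,
       -0.00052732]), 'tau': array([ 1.78447652e-03, -4.32004666e+01, -2.44694030e+01,  7.18727033e-02,
        5.26194123e-02, -3.63752940e-05]), 'tool_pos': array([ 198.95777152, -485.48831102,  248.12350171]), 'tcp_rot': array([2.99694353, 1.56943424, 1.81499369]), 'contact_force': array([-0.48844164,  0.19690323,  0.12600277]), 'moment': array([-0.0661815 , -0.01724021,  0.04481252]), 'grip_width': 91.54467112175709}
```

View pics/side0.png

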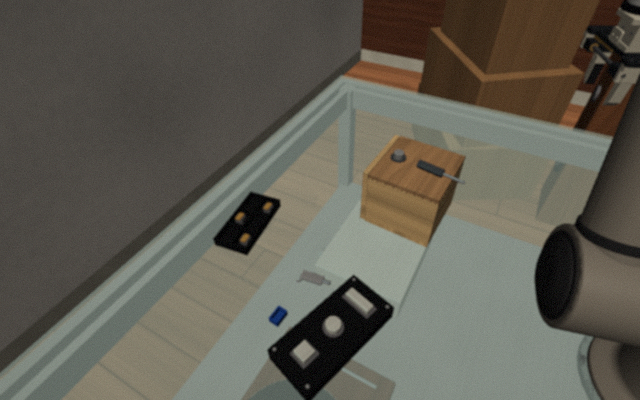

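View pics/top0.png

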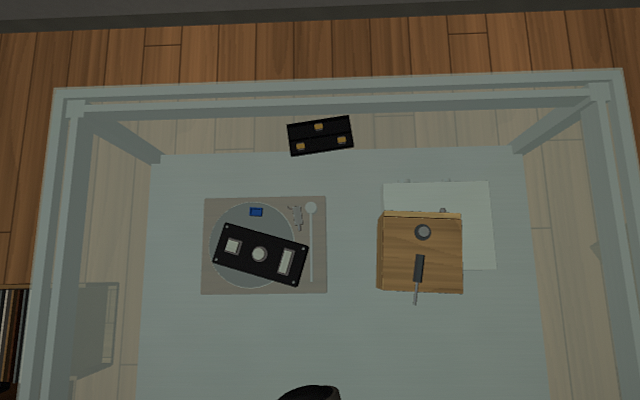

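View pics/wrist0.png

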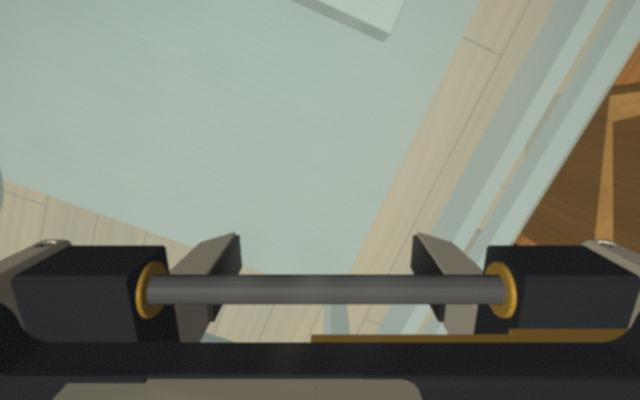

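The side view shows the console keys: square (305,352), round (333,326), bar (358,302); the cabinet latch is at (398,155). In the top view: square (233,246), round (260,254), bar (286,262), latch (423,232). Next step is enlarged crops.

Run:
```python
import cv2,numpy as np
def crop(n,x,y,w,h,s):
    im=cv2.imread(f"pics/{n}0.png")[y:y+h,x:x+w]
    im=cv2.resize(im,None,fx=s,fy=s,interpolation=cv2.INTER_CUBIC)
    im=cv2.convertScaleAbs(im,alpha=1.3,beta=10)
    for k in range(0,w,10):
        cv2.line(im,(k*s,0),(k*s,8),(0,0,255),1); cv2.putText(im,str(x+k),(k*s,20),0,.35,(0,0,255),1)
    for k in range(0,h,10):
        cv2.line(im,(0,k*s),(8,k*s),(0,0,255),1); cv2.putText(im,str(y+k),(10,k*s+4),0,.35,(0,0,255),1)
    return im
a=crop("top",205,215,110,80,7)
b=crop("top",370,200,110,80,7)
c=crop("side",260,270,140,130,4)
d=crop("side",350,120,130,130,4)
for n,i in zip("abcd",[a,b,c,d]): cv2.imwrite(f"pics/c_{n}.png",i)
```

```text
(no output)
```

View pics/c_a.png

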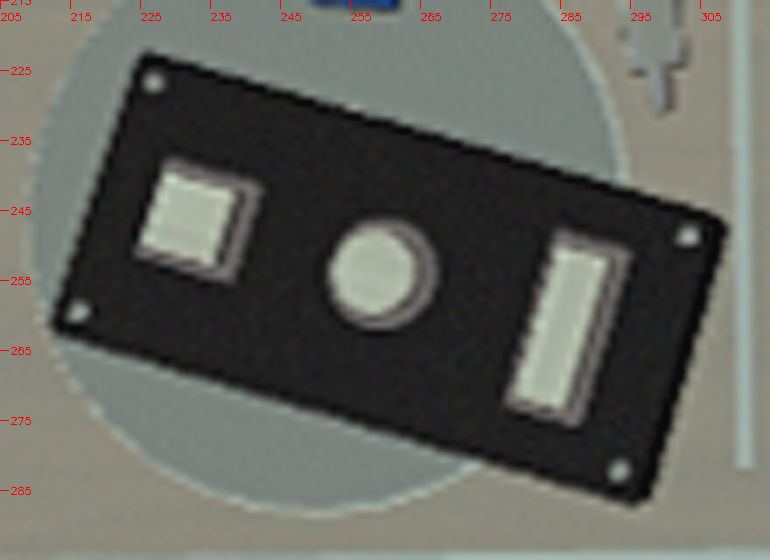

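View pics/c_b.png

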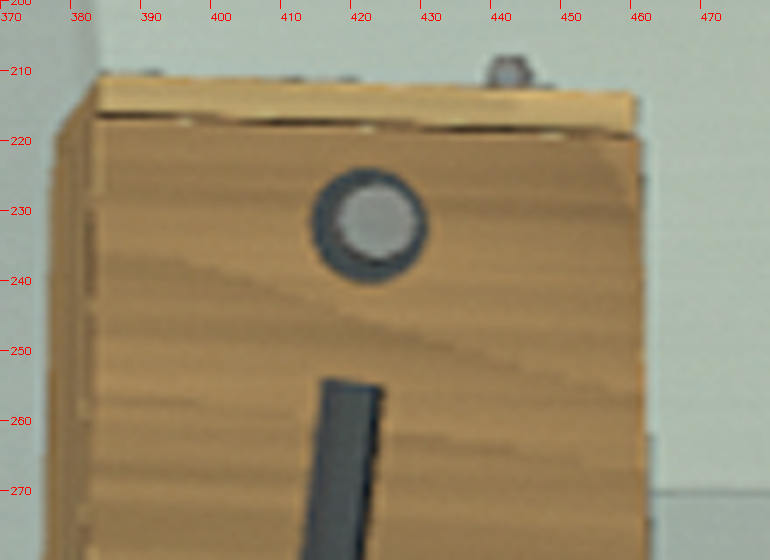

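View pics/c_c.png

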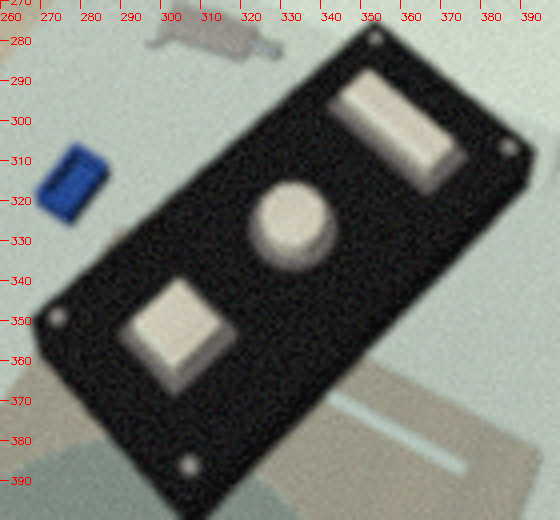

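View pics/c_d.png

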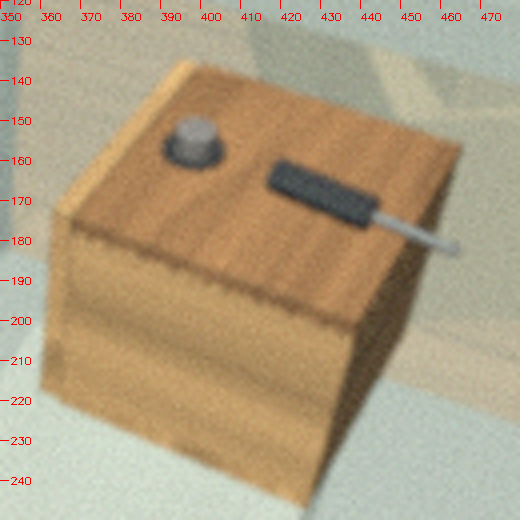

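```bash
cat > h.py <<'E'
import numpy as np, cv2
from scipy.spatial.transform import Rotation as Rn
from plant import readout, imaging, bot
def P(cam,rot=None,pos=None):
    c=imaging.get_calibration(cam)
    if 'mount' in c:
        T=np.eye(4);o=readout.get_obs();T[:3,:3]=Rn.from_euler('xyz',o['tcp_rot']).as_matrix();T[:3,3]=o['tool_pos'];W=T@c['mount'];R=W[:3,:3];p=W[:3,3]
    else: R=Rn.from_euler('xyz',c['rotation']).as_matrix();p=c['position']
    K=np.array([[c['fx'],0,c['cx']],[0,c['fy'],c['cy']],[0,0,1]])
    E=np.diag([1,-1,-1])@R.T
    return K@np.c_[E,-E@p], c
def proj(Pm,X):
    u=Pm@np.append(X,1);return u[:2]/u[2]
def tri(P1,a,P2,b):
    X=cv2.triangulatePoints(P1,P2,np.array(a,float).reshape(2,1),np.array(b,float).reshape(2,1)).ravel();X=X[:3]/X[3]
    return X,proj(P1,X)-a,proj(P2,X)-b
def onz(Pm,px,z):
    A=np.c_[Pm[:,0],Pm[:,1],-np.array([*px,1])];s=np.linalg.solve(A,-(Pm[:,2]*z+Pm[:,3]));return s[:2]
E
python3 - <<'E'
from h import *
Pt,ct=P('top');Ps,cs=P('side')
print(ct.keys())
for n,a,b,z in [("bar",(284.9,261.7),(359.3,300.3),49),("round",(258.1,253.9),(332.8,323.5),49),("square",(232.1,245.9),(304.3,350.8),49),("latch",(424,231.6),(399.3,152),155)]:
    X,e,f=tri(Pt,a,Ps,b);print(n,X.round(1),e.round(1),f.round(1),"onz top",onz(Pt,a,z).round(1),"side",onz(Ps,b,z).round(1))
for nm,px in [("top",[(226.9,226.5),(303.5,248.6),(293.5,282.2),(216,259.5)])]:
  for p in px: print("screw",onz(Pt,p,35).round(1))
E
```

```text
dict_keys(['fx', 'fy', 'cx', 'cy', 'position', 'rotation'])
bar [474.1 112.   43.7] [0.  0.1] [-0.2 -0. ] onz top [474.2 111.4] side [472.7 114.9]
round [493.2 174.1  46.8] [-0. -0.] [0.1 0. ] onz top [493.  173.6] side [492.8 175.1]
square [512.3 235.7  44.8] [0.1 0.2] [-0.4 -0.1] onz top [512.5 234.8] side [510.5 237. ]
latch [ 527.  -186.   151.6] [0.  0.1] [-0.1 -0. ] onz top [ 526.8 -185.2] side [ 525.6 -181.4]
screw [559.7 252.4]
screw [504.2  69.7]
screw [427.6  93.3]
screw [482.3 276. ]
```

```bash
cat >> h.py <<'E'
def go(target, zdir=None, o=None):
    """target world TCP; zdir: desired tool z horizontal dir. prints steps"""
    o=readout.get_obs();R=Rn.from_euler('xyz',o['tcp_rot']).as_matrix();p=o['tool_pos']
    print("tool axes cols\n",R.round(3)); d=R.T@(np.array(target)-p)/10
    print("shift in current tool cm",d.round(2))
    if zdir is not None:
        z=np.array([*zdir,0.]);z/=np.linalg.norm(z);x=np.array([0,0,-1.]);y=np.cross(z,x)
        Rt=np.c_[x,y,z]; print("rotvec tool",Rn.from_matrix(R.T@Rt).as_rotvec().round(3)," d in target tool",(Rt.T@(np.array(target)-p)/10).round(2))
E
python3 - <<'E'
from h import *
for s in (1,-1): go([480,125,200],(s*.955,-s*.294))
E
```

```text
tool axes cols
 [[-0.     0.925  0.379]
 [ 0.001  0.379 -0.925]
 [-1.     0.    -0.001]]
shift in current tool cm [  4.88  49.15 -45.84]
rotvec tool [-0.883 -0.001 -0.001]  d in target tool [ 4.82 66.62  8.9 ]
tool axes cols
 [[-0.     0.925  0.379]
 [ 0.001  0.379 -0.925]
 [-1.     0.    -0.001]]
shift in current tool cm [  4.88  49.15 -45.84]
rotvec tool [ 2.258e+00 -1.000e-03  1.000e-03]  d in target tool [  4.82 -66.62  -8.9 ]
```

arm_command:
  plan:
    - {"wx": -0.14, "jaw": -1}
    - {"wx": -0.14, "jaw": -1}
    - {"wx": -0.14, "jaw": -1}
    - {"wx": -0.14, "jaw": -1}
    - {"wx": -0.14, "jaw": -1}
    - {"wx": -0.14, "jaw": -1}
    - {"wx": -0.043, "jaw": -1}
    - {"ty": 4.4, "tz": 0.6, "jaw": -1}
    - {"ty": 4.4, "tz": 0.6, "jaw": -1}
    - {"ty": 4.4, "tz": 0.6, "jaw": -1}
    - {"ty": 4.4, "tz": 0.6, "jaw": -1}
    - {"ty": 4.4, "tz": 0.6, "jaw": -1}
    - {"ty": 4.4, "tz": 0.6, "jaw": -1}
    - {"ty": 4.4, "tz": 0.6, "jaw": -1}
    - {"ty": 4.4, "tz": 0.6, "jaw": -1}
    - {"ty": 4.4, "tz": 0.6, "jaw": -1}
    - {"ty": 4.4, "tz": 0.6, "jaw": -1}
    - {"ty": 4.4, "tz": 0.6, "jaw": -1}
    - {"ty": 4.4, "tz": 0.6, "jaw": -1}
    - {"ty": 4.4, "tz": 0.6, "jaw": -1}

```text
invalid input at $.plan[0]: expected keys tx, ty, tz, wx, wy, wz, jaw
```

Run:
```python
from h import *
go([474,112,130],(.955,-.294))
o=readout.get_obs();print(o['tool_pos'],o['joint_positions'],o['grip_width'],o['time'])
np.save('w1.npy',P('wrist')[0])
im=imaging.capture('wrist');cv2.imwrite('pics/w1.png',im)
Pw=np.load('w1.npy')
for X in ([474,112,47],[493,174,47],[512,235.5,47]): print(proj(Pw,np.array(X)))
```

```text
tool axes cols
 [[-0.     0.925  0.379]
 [ 0.001  0.379 -0.925]
 [-1.     0.    -0.001]]
shift in current tool cm [ 11.88  48.1  -44.86]
rotvec tool [-0.883 -0.001 -0.001]  d in target tool [11.82 65.2   8.71]
[ 198.95078085 -485.54764094  248.21485121] [-1.32803741e+00  3.42537417e-01  1.52480575e+00  1.91151718e-06
  1.27536244e+00 -1.45990899e-01] 91.78450620820253 0.15
[-360.09190691 -543.48278348]
[-481.22096046 -650.5474663 ]
[-616.24826184 -770.24789353]
```

View pics/w1.png

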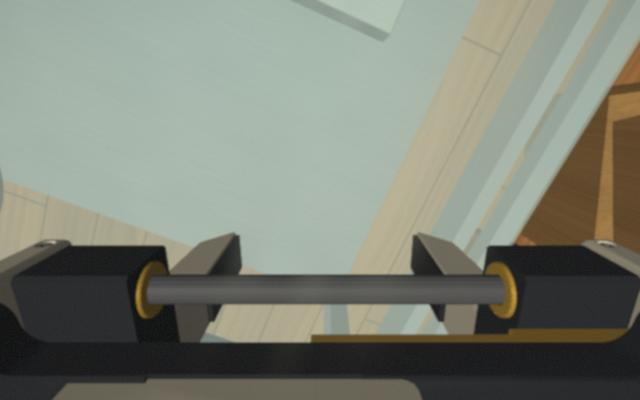

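The call was refused because every row needs all seven keys, so nothing moved and the wrist view is unchanged. I'm resending with full rows.

arm_command:
  plan:
    - {"tx": 0, "ty": 0, "tz": 0, "wx": -0.14, "wy": 0, "wz": 0, "jaw": -1}
    - {"tx": 0, "ty": 0, "tz": 0, "wx": -0.14, "wy": 0, "wz": 0, "jaw": -1}
    - {"tx": 0, "ty": 0, "tz": 0, "wx": -0.14, "wy": 0, "wz": 0, "jaw": -1}
    - {"tx": 0, "ty": 0, "tz": 0, "wx": -0.14, "wy": 0, "wz": 0, "jaw": -1}
    - {"tx": 0, "ty": 0, "tz": 0, "wx": -0.14, "wy": 0, "wz": 0, "jaw": -1}
    - {"tx": 0, "ty": 0, "tz": 0, "wx": -0.14, "wy": 0, "wz": 0, "jaw": -1}
    - {"tx": 0, "ty": 0, "tz": 0, "wx": -0.043, "wy": 0, "wz": 0, "jaw": -1}
    - {"tx": 0, "ty": 4.4, "tz": 0.6, "wx": 0, "wy": 0, "wz": 0, "jaw": -1}
    - {"tx": 0, "ty": 4.4, "tz": 0.6, "wx": 0, "wy": 0, "wz": 0, "jaw": -1}
    - {"tx": 0, "ty": 4.4, "tz": 0.6, "wx": 0, "wy": 0, "wz": 0, "jaw": -1}
    - {"tx": 0, "ty": 4.4, "tz": 0.6, "wx": 0, "wy": 0, "wz": 0, "jaw": -1}
    - {"tx": 0, "ty": 4.4, "tz": 0.6, "wx": 0, "wy": 0, "wz": 0, "jaw": -1}
    - {"tx": 0, "ty": 4.4, "tz": 0.6, "wx": 0, "wy": 0, "wz": 0, "jaw": -1}
    - {"tx": 0, "ty": 4.4, "tz": 0.6, "wx": 0, "wy": 0, "wz": 0, "jaw": -1}
    - {"tx": 0, "ty": 4.4, "tz": 0.6, "wx": 0, "wy": 0, "wz": 0, "jaw": -1}
    - {"tx": 0, "ty": 4.4, "tz": 0.6, "wx": 0, "wy": 0, "wz": 0, "jaw": -1}
    - {"tx": 0, "ty": 4.4, "tz": 0.6, "wx": 0, "wy": 0, "wz": 0, "jaw": -1}
    - {"tx": 0, "ty": 4.4, "tz": 0.6, "wx": 0, "wy": 0, "wz": 0, "jaw": -1}

```text
time: 2.0
tool_pos: [405.0, -40.9, 248.8]
tcp_rot: [-0.305, 1.57, -0.604]
contact_force: [0.9, 0.0, -0.4]
grip_width: 0.3
```

Run:
```python
from h import *
go([474,112,130],(.955,-.294))
o=readout.get_obs();print(o['tool_pos'],o['joint_positions'],o['grip_width'],o['time'])
np.save('w1.npy',P('wrist')[0])
im=imaging.capture('wrist');cv2.imwrite('pics/w1.png',im)
Pw=np.load('w1.npy')
for X in ([474,112,47],[493,174,47],[512,235.5,47]): print(proj(Pw,np.array(X)))
```

```text
tool axes cols
 [[ 0.     0.295  0.956]
 [-0.     0.956 -0.295]
 [-1.    -0.     0.   ]]
shift in current tool cm [11.88 16.65  2.08]
rotvec tool [-0.  0.  0.]  d in target tool [11.88 16.64  2.09]
[405.04213645 -40.92653248 248.8242105 ] [-2.89372354e-01  1.23751197e-01  1.81615914e+00 -1.66132100e-04
  1.20120659e+00  9.70318206e-03] 0.27770043528039473 2.0
[348.25840382   2.08211504]
[349.66769366 -81.98463333]
[ 351.44083953 -177.04600816]
```

View pics/w1.png

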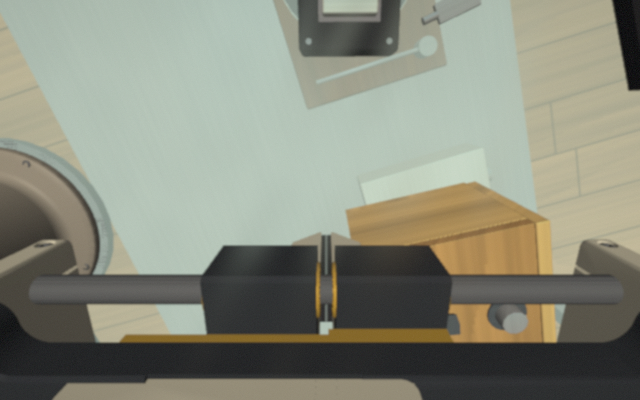

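The wrist view shows the console's near edge at the top, with the bar key at about (350,5). That agrees with the predicted (348,2). I'll move closer for a wrist fix.

arm_command:
  plan:
    - {"tx": 0, "ty": 4.0, "tz": 0.5, "wx": 0, "wy": 0, "wz": 0, "jaw": -1}
    - {"tx": 0, "ty": 4.0, "tz": 0.5, "wx": 0, "wy": 0, "wz": 0, "jaw": -1}
    - {"tx": 2, "ty": 2.0, "tz": 0.5, "wx": 0, "wy": 0, "wz": 0, "jaw": -1}
    - {"tx": 0, "ty": 0, "tz": 0, "wx": 0, "wy": 0, "wz": 0, "jaw": -1}

```text
time: 2.45
tool_pos: [448.0, 50.3, 226.7]
tcp_rot: [-2.988, 1.567, 2.999]
contact_force: [0.1, 0.3, -0.0]
grip_width: 0.4
```

Run:
```python
from h import *
Pw=P('wrist')[0];np.save('w2.npy',Pw)
im=imaging.capture('wrist');cv2.imwrite('pics/w2.png',im)
print(readout.get_obs()['tool_pos'])
for X in ([474,112,47],[493,174,47],[512,235.5,47]): print(proj(Pw,np.array(X)).round(1))
c=im[0:220,220:480];cv2.imwrite('pics/w2c.png',cv2.resize(c,None,fx=3,fy=2.7,interpolation=cv2.INTER_CUBIC))
```

```text
[447.81269077  49.12131172 227.67787831]
[333.8 113.8]
[334.5  38.8]
[335.5 -45.6]
```

View pics/w2c.png

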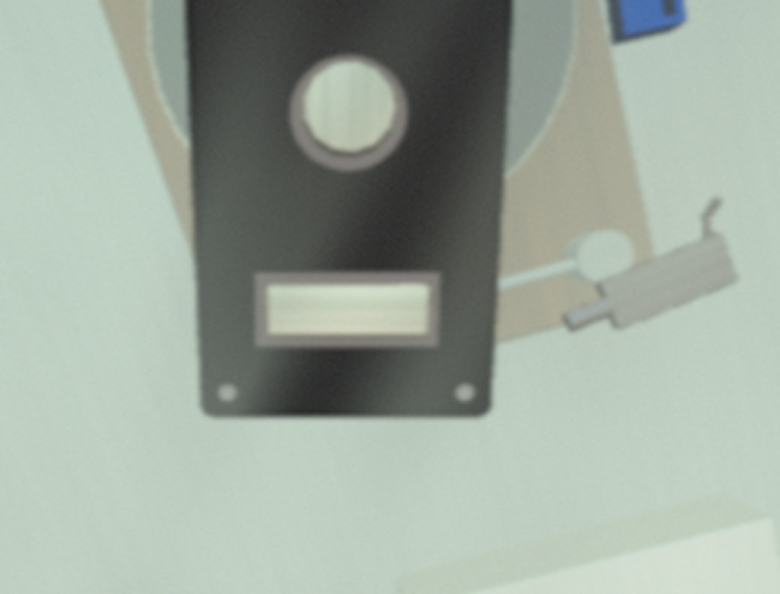

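The wrist crop puts the bar at (336,114.4) and the round key at (336.3,38.9), which is within 2 px (about 1.3 mm) of the triangulated positions. I'll correct by +1.3 mm along tool z and go above the bar.

Run:
```python
from h import *
Pw=np.load('w2.npy');print(onz(Pw,(336,114.4),47),onz(Pw,(336.3,38.9),47))
go([475.3,112,82],(.955,-.294));print(readout.get_obs()['tool_pos'])
```

```text
[475.8251549  110.82262897] [494.51646465 173.4802471 ]
tool axes cols
 [[-0.003  0.292  0.956]
 [-0.     0.956 -0.292]
 [-1.    -0.001 -0.003]]
shift in current tool cm [14.56  6.83  0.84]
rotvec tool [ 0.002 -0.003  0.001]  d in target tool [14.57  6.82  0.78]
[447.81269077  49.12131172 227.67787831]
```

arm_command:
  plan:
    - {"tx": 0, "ty": 3.4, "tz": 0.4, "wx": 0, "wy": 0, "wz": 0, "jaw": -1}
    - {"tx": 0, "ty": 3.4, "tz": 0.4, "wx": 0, "wy": 0, "wz": 0, "jaw": -1}
    - {"tx": 4, "ty": 0, "tz": 0, "wx": 0, "wy": 0, "wz": 0, "jaw": -1}
    - {"tx": 4, "ty": 0, "tz": 0, "wx": 0, "wy": 0, "wz": 0, "jaw": -1}
    - {"tx": 4, "ty": 0, "tz": 0, "wx": 0, "wy": 0, "wz": 0, "jaw": -1}
    - {"tx": 2, "ty": 0, "tz": 0, "wx": 0, "wy": 0, "wz": 0, "jaw": -1}
    - {"tx": 0, "ty": 0, "tz": 0, "wx": 0, "wy": 0, "wz": 0, "jaw": -1}
    - {"tx": 0, "ty": 0, "tz": 0, "wx": 0, "wy": 0, "wz": 0, "jaw": -1}

```text
time: 3.3
tool_pos: [476.7, 110.1, 89.7]
tcp_rot: [0.058, 1.57, -0.242]
contact_force: [1.0, -0.1, -0.2]
grip_width: 0.7
```

Run:
```python
from h import *
go([475.3,112,66],(.955,-.294));print(readout.get_obs()['tool_pos'],readout.get_obs()['contact_force'])
im=imaging.capture('side');cv2.imwrite('pics/s2.png',cv2.resize(im[230:400,240:440],None,fx=3.5,fy=3.5))
```

```text
tool axes cols
 [[ 0.001  0.296  0.955]
 [-0.     0.955 -0.296]
 [-1.     0.     0.001]]
shift in current tool cm [ 2.37  0.14 -0.19]
rotvec tool [-0.001  0.001 -0.   ]  d in target tool [ 2.37  0.14 -0.19]
[476.68720606 110.13815339  89.68275619] [ 0.98986243 -0.0919229  -0.21992005]
```

View pics/s2.png

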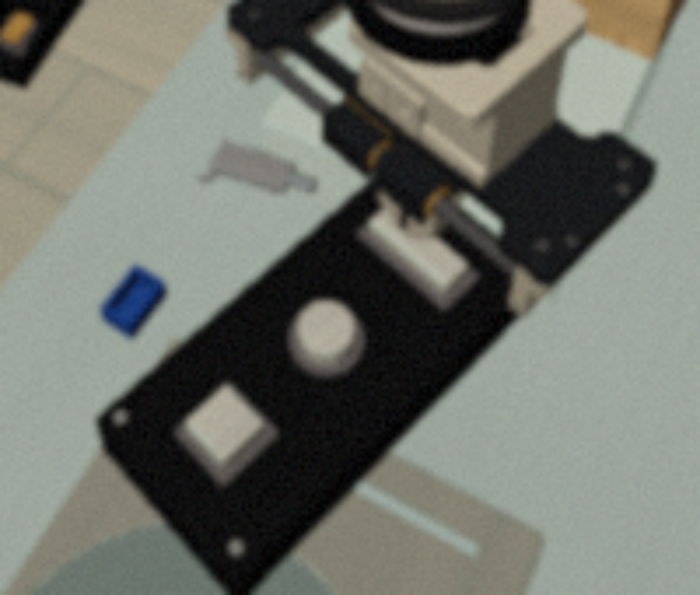

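Fingertips are directly over the bar key, at about (415,215) in the crop. Next is a fine descent with force checks.

arm_command:
  plan:
    - {"tx": 1, "ty": 0.1, "tz": -0.1, "wx": 0, "wy": 0, "wz": 0, "jaw": -1}
    - {"tx": 0.5, "ty": 0, "tz": 0, "wx": 0, "wy": 0, "wz": 0, "jaw": -1}
    - {"tx": 0.3, "ty": 0, "tz": 0, "wx": 0, "wy": 0, "wz": 0, "jaw": -1}
    - {"tx": 0.3, "ty": 0, "tz": 0, "wx": 0, "wy": 0, "wz": 0, "jaw": -1}
    - {"tx": 0, "ty": 0, "tz": 0, "wx": 0, "wy": 0, "wz": 0, "jaw": -1}

```text
time: 3.85
tool_pos: [475.4, 112.3, 67.5]
tcp_rot: [-2.367, 1.571, -2.666]
contact_force: [0.3, -0.2, 0.1]
grip_width: 0.3
```

arm_command:
  plan:
    - {"tx": 0.2, "ty": 0, "tz": 0, "wx": 0, "wy": 0, "wz": 0, "jaw": -1}
    - {"tx": 0, "ty": 0, "tz": 0, "wx": 0, "wy": 0, "wz": 0, "jaw": -1}

```text
time: 4.05
tool_pos: [475.6, 112.3, 65.6]
tcp_rot: [0.123, 1.571, -0.176]
contact_force: [-0.2, -0.1, -0.5]
grip_width: 0.2
```

arm_command:
  plan:
    - {"tx": 0.2, "ty": 0, "tz": 0, "wx": 0, "wy": 0, "wz": 0, "jaw": -1}
    - {"tx": 0, "ty": 0, "tz": 0, "wx": 0, "wy": 0, "wz": 0, "jaw": -1}

```text
time: 4.25
tool_pos: [475.7, 112.3, 65.1]
tcp_rot: [0.242, 1.57, -0.057]
contact_force: [-4.2, 0.1, 15.6]
grip_width: 0.3
```

Run:
```python
from h import *
o=readout.get_obs();print(o['contact_force'],o['tool_pos'])
im=imaging.capture('side');cv2.imwrite('pics/s3.png',cv2.resize(im[250:380,270:410],None,fx=4.5,fy=4.5,interpolation=2))
```

```text
[-4.17969582  0.05419781 15.6049319 ] [475.65654152 112.34131761  65.07315695]
```

View pics/s3.png

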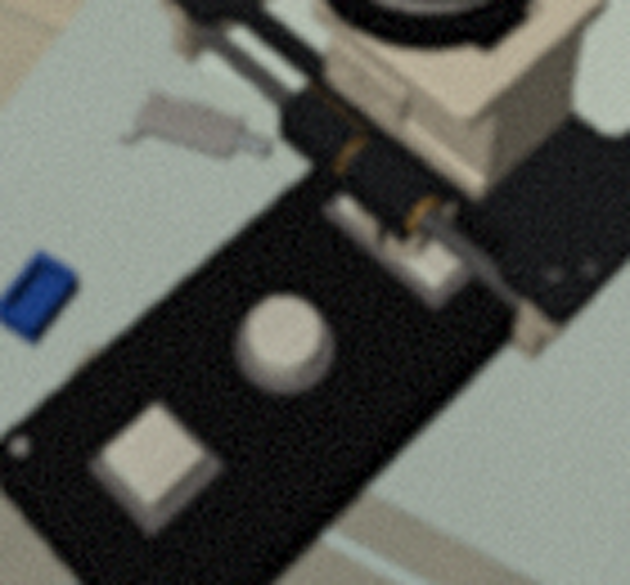

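15.6 N at TCP z 65.1 mm matches the key's bottom (43 + 22 mm). I'll give it a little more, then lift and compare heights by eye.

arm_command:
  plan:
    - {"tx": 0.05, "ty": 0, "tz": 0, "wx": 0, "wy": 0, "wz": 0, "jaw": -1}
    - {"tx": 0, "ty": 0, "tz": 0, "wx": 0, "wy": 0, "wz": 0, "jaw": -1}

```text
time: 4.5
tool_pos: [475.7, 112.3, 65.0]
tcp_rot: [0.25, 1.569, -0.049]
contact_force: [-5.9, -1.3, 21.3]
grip_width: 0.5
```

arm_command:
  plan:
    - {"tx": -1, "ty": 0, "tz": 0, "wx": 0, "wy": 0, "wz": 0, "jaw": -1}
    - {"tx": -4, "ty": 0, "tz": 0, "wx": 0, "wy": 0, "wz": 0, "jaw": -1}
    - {"tx": -1, "ty": 1, "tz": 0, "wx": 0, "wy": 0, "wz": 0, "jaw": -1}
    - {"tx": 0, "ty": 3, "tz": 0, "wx": 0, "wy": 0, "wz": 0, "jaw": -1}
    - {"tx": 0, "ty": 2.4, "tz": 0, "wx": 0, "wy": 0, "wz": 0, "jaw": -1}
    - {"tx": 0, "ty": 0, "tz": 0, "wx": 0, "wy": 0, "wz": 0, "jaw": -1}
    - {"tx": 0, "ty": 0, "tz": 0, "wx": 0, "wy": 0, "wz": 0, "jaw": -1}

```text
time: 5.2
tool_pos: [494.1, 173.5, 123.0]
tcp_rot: [-2.143, 1.57, -2.441]
contact_force: [-0.8, 0.3, -0.3]
grip_width: 0.7
```

Run:
```python
from h import *
o=readout.get_obs();print(o['contact_force'],o['tool_pos'])
go([494.5,174,90],(.955,-.294))
im=imaging.capture('side');cv2.imwrite('pics/s4.png',cv2.resize(im[250:380,270:410],None,fx=4.5,fy=4.5,interpolation=2))
```

```text
[-0.7582771   0.30124413 -0.2538855 ] [494.05177023 173.52603733 122.97953308]
tool axes cols
 [[-0.001  0.293  0.956]
 [-0.     0.956 -0.293]
 [-1.    -0.001 -0.   ]]
shift in current tool cm [3.3  0.06 0.03]
rotvec tool [ 0.001 -0.     0.001]  d in target tool [3.3  0.06 0.03]
```

View pics/s4.png

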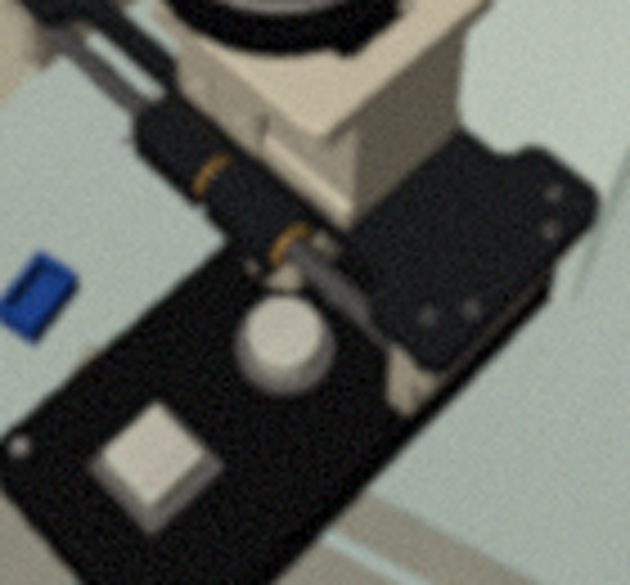

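Run:
```python
from h import *
im=imaging.capture('top');cv2.imwrite('pics/t4.png',cv2.resize(im[200:300,200:320],None,fx=6,fy=6,interpolation=2))
```

```text
(no output)
```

View pics/t4.png

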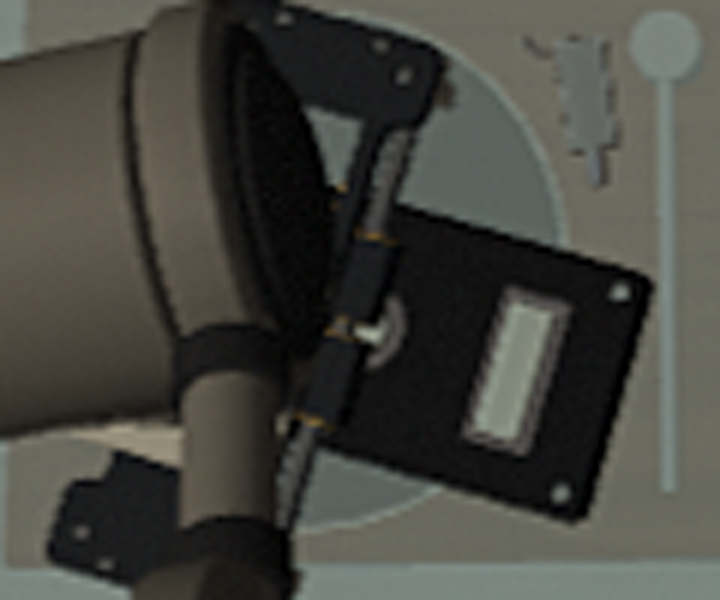

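From above, the bar's top at (517,372) in the crop now sits low and centred in its surround, with less side wall visible than before, so it is down. The headshell has not moved. Round key next.

arm_command:
  plan:
    - {"tx": 3, "ty": 0.05, "tz": 0, "wx": 0, "wy": 0, "wz": 0, "jaw": -1}
    - {"tx": 1.5, "ty": 0, "tz": 0, "wx": 0, "wy": 0, "wz": 0, "jaw": -1}
    - {"tx": 0.4, "ty": 0, "tz": 0, "wx": 0, "wy": 0, "wz": 0, "jaw": -1}
    - {"tx": 0.3, "ty": 0, "tz": 0, "wx": 0, "wy": 0, "wz": 0, "jaw": -1}
    - {"tx": 0.3, "ty": 0, "tz": 0, "wx": 0, "wy": 0, "wz": 0, "jaw": -1}
    - {"tx": 0, "ty": 0, "tz": 0, "wx": 0, "wy": 0, "wz": 0, "jaw": -1}

```text
time: 5.9
tool_pos: [494.9, 173.7, 68.6]
tcp_rot: [0.346, 1.57, 0.047]
contact_force: [-0.2, 1.0, 0.6]
grip_width: 0.2
```

arm_command:
  plan:
    - {"tx": 0.2, "ty": 0, "tz": 0, "wx": 0, "wy": 0, "wz": 0, "jaw": -1}
    - {"tx": 0.1, "ty": 0, "tz": 0, "wx": 0, "wy": 0, "wz": 0, "jaw": -1}
    - {"tx": 0, "ty": 0, "tz": 0, "wx": 0, "wy": 0, "wz": 0, "jaw": -1}

```text
time: 6.2
tool_pos: [495.0, 173.9, 65.5]
tcp_rot: [0.309, 1.569, 0.01]
contact_force: [0.2, -1.8, 2.0]
grip_width: 0.7
```

arm_command:
  plan:
    - {"tx": 0.15, "ty": 0, "tz": 0, "wx": 0, "wy": 0, "wz": 0, "jaw": -1}
    - {"tx": 0, "ty": 0, "tz": 0, "wx": 0, "wy": 0, "wz": 0, "jaw": -1}
    - {"tx": 0.05, "ty": 0, "tz": 0, "wx": 0, "wy": 0, "wz": 0, "jaw": -1}
    - {"tx": 0, "ty": 0, "tz": 0, "wx": 0, "wy": 0, "wz": 0, "jaw": -1}

```text
time: 6.6
tool_pos: [495.1, 173.9, 65.1]
tcp_rot: [0.348, 1.569, 0.049]
contact_force: [-3.7, -2.7, 17.9]
grip_width: 0.3
```

The round key bottomed at the same height with 17.9 N. Now I'll lift and travel back towards the cabinet.

arm_command:
  plan:
    - {"tx": -1, "ty": 0, "tz": 0, "wx": 0, "wy": 0, "wz": 0, "jaw": -1}
    - {"tx": -4, "ty": 0, "tz": 0, "wx": 0, "wy": 0, "wz": 0, "jaw": -1}
    - {"tx": -4.5, "ty": 0, "tz": 0, "wx": 0, "wy": 0, "wz": 0, "jaw": -1}
    - {"tx": -4.5, "ty": 0, "tz": 0, "wx": 0, "wy": 0, "wz": 0, "jaw": -1}
    - {"tx": -3, "ty": -2, "tz": 0, "wx": 0, "wy": 0, "wz": 0, "jaw": -1}
    - {"tx": 0, "ty": -4.5, "tz": 1, "wx": 0, "wy": 0, "wz": 0, "jaw": -1}
    - {"tx": 0, "ty": -4.5, "tz": 1, "wx": 0, "wy": 0, "wz": 0, "jaw": -1}
    - {"tx": 0, "ty": -4.5, "tz": 1, "wx": 0, "wy": 0, "wz": 0, "jaw": -1}
    - {"tx": 0, "ty": -4.5, "tz": 1, "wx": 0, "wy": 0, "wz": 0, "jaw": -1}
    - {"tx": 0, "ty": -4.5, "tz": 1, "wx": 0, "wy": 0, "wz": 0, "jaw": -1}
    - {"tx": 0, "ty": -4.5, "tz": 1, "wx": 0, "wy": 0, "wz": 0, "jaw": -1}
    - {"tx": 0, "ty": -4.5, "tz": 1, "wx": 0, "wy": 0, "wz": 0, "jaw": -1}
    - {"tx": 0, "ty": -4, "tz": 1, "wx": 0, "wy": 0, "wz": 0, "jaw": -1}
    - {"tx": 0, "ty": -2, "tz": 1, "wx": 0, "wy": 0, "wz": 0, "jaw": -1}
    - {"tx": 0, "ty": 0, "tz": 0, "wx": 0, "wy": 0, "wz": 0, "jaw": -1}

```text
time: 8.1
tool_pos: [464.1, -232.7, 232.9]
tcp_rot: [-0.937, 1.57, -1.24]
contact_force: [-0.7, 0.5, -0.7]
grip_width: 0.5
```

Run:
```python
from h import *
o=readout.get_obs();print(o['contact_force'],o['tool_pos'],o['joint_positions'])
go([527,-186,190],(.955,-.294))
Pw=P('wrist')[0];np.save('w5.npy',Pw);print(proj(Pw,[527,-186,153]))
im=imaging.capture('wrist');cv2.imwrite('pics/w5.png',im)
im=imaging.capture('top');cv2.imwrite('pics/t5.png',im);
im=imaging.capture('side');cv2.imwrite('pics/s5.png',im);cv2.imwrite('pics/s5c.png',cv2.resize(im[250:400,250:410],None,fx=4,fy=4,interpolation=2))
```

```text
[-0.71078278  0.46580842 -0.69195227] [ 464.05780307 -232.73620394  232.94367856] [-6.12396359e-01  3.44538514e-01  1.56595673e+00 -3.13060563e-04
  1.23069030e+00 -3.09735810e-01]
tool axes cols
 [[ 0.     0.298  0.955]
 [-0.     0.955 -0.298]
 [-1.    -0.     0.   ]]
shift in current tool cm [4.29 6.34 4.61]
rotvec tool [-0.004  0.     0.   ]  d in target tool [4.29 6.32 4.64]
[396.13293386 123.85792124]
```

View pics/w5.png

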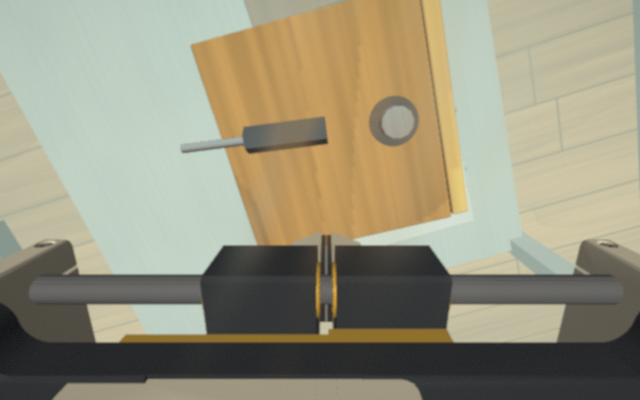

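View pics/s5c.png

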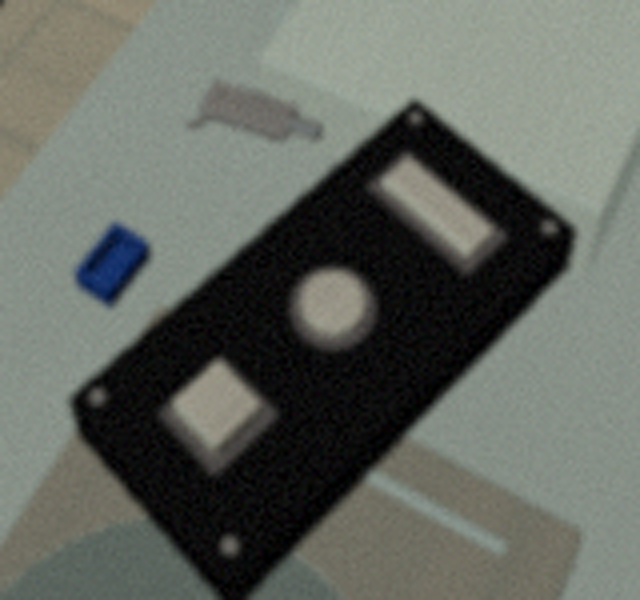

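View pics/t5.png

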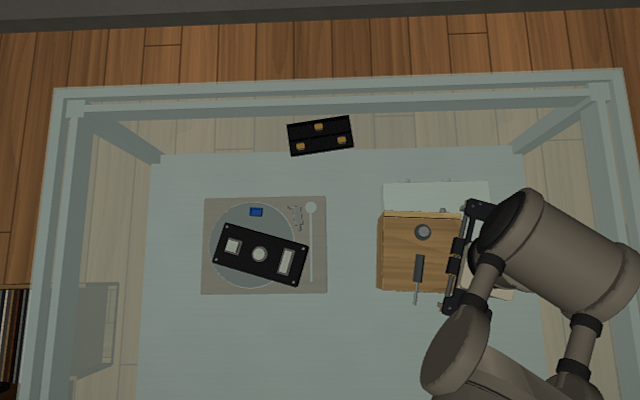

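The side view shows bar and round caps low and the square cap still up. In the wrist view the latch is at (398,121), against a predicted (396,124). The driver's near end, at (326,128), is about 45 mm from the latch.

Run:
```python
from h import *
Pw=np.load('w5.npy');L=onz(Pw,(398,121),154);print(L, onz(Pw,(326,128),150))
go([527,-184.7,190],(.955,-.294))
```

```text
[ 528.40941871 -184.46892077] [ 482.17645572 -175.07246475]
tool axes cols
 [[-0.001  0.294  0.956]
 [ 0.001  0.956 -0.294]
 [-1.     0.001 -0.001]]
shift in current tool cm [4.3  6.1  4.72]
rotvec tool [-0.    -0.001 -0.001]  d in target tool [4.3  6.1  4.72]
```

arm_command:
  plan:
    - {"tx": 0, "ty": 3, "tz": 2.4, "wx": 0, "wy": 0, "wz": 0, "jaw": -1}
    - {"tx": 0, "ty": 3.1, "tz": 2.4, "wx": 0, "wy": 0, "wz": 0, "jaw": -1}
    - {"tx": 2, "ty": 0, "tz": 0, "wx": 0, "wy": 0, "wz": 0, "jaw": -1}
    - {"tx": 1.5, "ty": 0, "tz": 0, "wx": 0, "wy": 0, "wz": 0, "jaw": -1}
    - {"tx": 0, "ty": 0, "tz": 0, "wx": 0, "wy": 0, "wz": 0, "jaw": -1}
    - {"tx": 0, "ty": 0, "tz": 0, "wx": 0, "wy": 0, "wz": 0, "jaw": -1}

```text
time: 8.85
tool_pos: [528.0, -184.8, 198.7]
tcp_rot: [2.365, 1.571, 2.067]
contact_force: [-0.4, -0.3, 0.8]
grip_width: 0.3
```

Run:
```python
from h import *
o=readout.get_obs();print(o['contact_force'],o['tool_pos'])
im=imaging.capture('side');cv2.imwrite('pics/s6.png',cv2.resize(im[90:260,330:490],None,fx=3.5,fy=3.5,interpolation=2))
```

```text
[-0.39232994 -0.25112371  0.75850596] [ 528.0342286  -184.84254754  198.65405991]
```

View pics/s6.png

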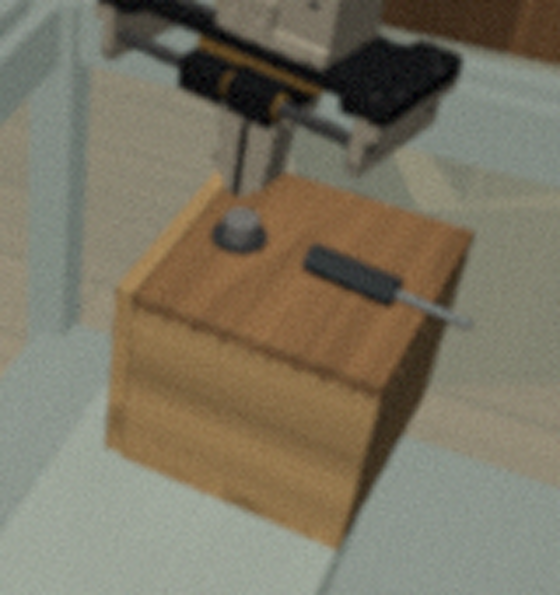

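The fingertips at (240,190) in the crop are straight above the latch at (240,222). Pressing: expected contact at TCP z 177, bottom at 169.

arm_command:
  plan:
    - {"tx": 1.5, "ty": 0, "tz": 0, "wx": 0, "wy": 0, "wz": 0, "jaw": -1}
    - {"tx": 0.5, "ty": 0, "tz": 0, "wx": 0, "wy": 0, "wz": 0, "jaw": -1}
    - {"tx": 0.3, "ty": 0, "tz": 0, "wx": 0, "wy": 0, "wz": 0, "jaw": -1}
    - {"tx": 0.3, "ty": 0, "tz": 0, "wx": 0, "wy": 0, "wz": 0, "jaw": -1}
    - {"tx": 0.3, "ty": 0, "tz": 0, "wx": 0, "wy": 0, "wz": 0, "jaw": -1}
    - {"tx": 0, "ty": 0, "tz": 0, "wx": 0, "wy": 0, "wz": 0, "jaw": -1}

```text
time: 9.5
tool_pos: [528.0, -185.9, 169.4]
tcp_rot: [-0.244, 1.571, -0.543]
contact_force: [-1.6, 1.2, 3.7]
grip_width: 0.4
```

arm_command:
  plan:
    - {"tx": 0.1, "ty": 0, "tz": 0, "wx": 0, "wy": 0, "wz": 0, "jaw": -1}
    - {"tx": 0, "ty": 0, "tz": 0, "wx": 0, "wy": 0, "wz": 0, "jaw": -1}

```text
time: 9.7
tool_pos: [528.0, -185.9, 169.2]
tcp_rot: [-0.262, 1.57, -0.561]
contact_force: [-3.9, 2.1, 8.1]
grip_width: 0.5
```

At the bottom (8 N at 169.2). I'll hold for 0.7 s, then lift clear.

arm_command:
  plan:
    - {"tx": 0.05, "ty": 0, "tz": 0, "wx": 0, "wy": 0, "wz": 0, "jaw": -1}
    - {"tx": 0, "ty": 0, "tz": 0, "wx": 0, "wy": 0, "wz": 0, "jaw": -1}
    - {"tx": 0, "ty": 0, "tz": 0, "wx": 0, "wy": 0, "wz": 0, "jaw": -1}
    - {"tx": 0, "ty": 0, "tz": 0, "wx": 0, "wy": 0, "wz": 0, "jaw": -1}
    - {"tx": 0, "ty": 0, "tz": 0, "wx": 0, "wy": 0, "wz": 0, "jaw": -1}
    - {"tx": 0, "ty": 0, "tz": 0, "wx": 0, "wy": 0, "wz": 0, "jaw": -1}
    - {"tx": 0, "ty": 0, "tz": 0, "wx": 0, "wy": 0, "wz": 0, "jaw": -1}

```text
time: 10.4
tool_pos: [528.0, -185.9, 169.1]
tcp_rot: [-0.263, 1.57, -0.562]
contact_force: [-5.3, 2.0, 11.4]
grip_width: 0.6
```

arm_command:
  plan:
    - {"tx": -1, "ty": 0, "tz": 0, "wx": 0, "wy": 0, "wz": 0, "jaw": -1}
    - {"tx": -4, "ty": 0, "tz": 0, "wx": 0, "wy": 0, "wz": 0, "jaw": -1}
    - {"tx": -4, "ty": 0, "tz": 0, "wx": 0, "wy": 0, "wz": 0, "jaw": -1}
    - {"tx": 0, "ty": -4.5, "tz": -1, "wx": 0, "wy": 0, "wz": 0, "jaw": -1}
    - {"tx": 0, "ty": -4.5, "tz": -1, "wx": 0, "wy": 0, "wz": 0, "jaw": -1}
    - {"tx": 0, "ty": 0, "tz": 0, "wx": 0, "wy": 0, "wz": 0, "jaw": -1}
    - {"tx": 0, "ty": 0, "tz": 0, "wx": 0, "wy": 0, "wz": 0, "jaw": -1}
    - {"tx": 0, "ty": 0, "tz": 0, "wx": 0, "wy": 0, "wz": 0, "jaw": -1}
    - {"tx": 0, "ty": 0, "tz": 0, "wx": 0, "wy": 0, "wz": 0, "jaw": -1}
    - {"tx": 0, "ty": 0, "tz": 0, "wx": 0, "wy": 0, "wz": 0, "jaw": -1}

```text
time: 11.4
tool_pos: [482.9, -265.1, 257.7]
tcp_rot: [0.961, 1.571, 0.664]
contact_force: [-0.1, 0.1, -0.6]
grip_width: 0.3
```

Run:
```python
from h import *
o=readout.get_obs();print(o['contact_force'],o['tool_pos'],o['time'])
for n in('side','top'):
    cv2.imwrite(f'pics/{n}7.png',imaging.capture(n))
```

```text
[-0.11707093  0.12018472 -0.55030275] [ 482.90605895 -265.1216791   257.65287005] 11.4
```

View pics/side7.png

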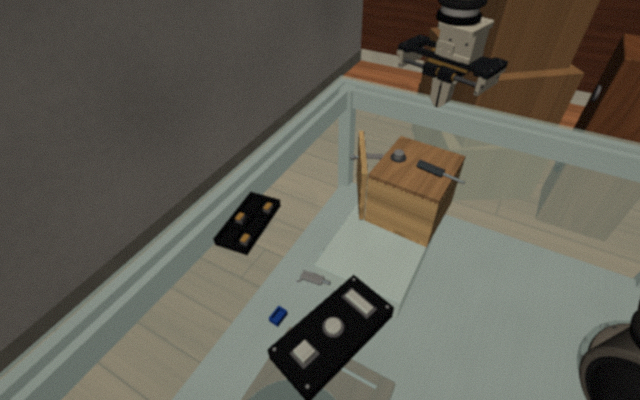

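View pics/top7.png

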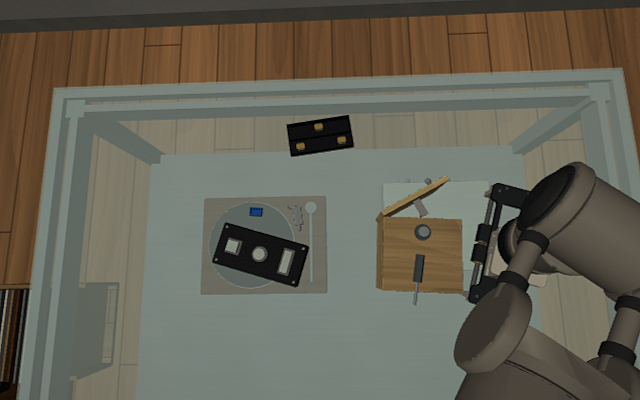

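The door stands ajar in the top view, its free edge at (448,178) and the hinge at (380,218). The latch is back up and the loose items are at their starting pixels. One quick image difference to check the key heights and loose items, then I hand in.

Run:
```python
from h import *
a=cv2.imread('pics/side0.png',0);b=cv2.imread('pics/side7.png',0)
for n,(x,y,w,h) in dict(tray=(210,188,75,68),headshell=(295,266,40,24),guard=(266,303,25,25),driver=(414,157,52,28),square=(285,335,38,38),round=(318,312,30,30),bar=(338,284,42,38)).items():
    A=a[y-3:y+h+3,x-3:x+w+3].astype('f4');T=b[y:y+h,x:x+w].astype('f4')
    r=cv2.matchTemplate(A,T,cv2.TM_CCOEFF_NORMED);_,m,_,l=cv2.minMaxLoc(r);print(n,'shift',(3-l[0],3-l[1]),round(m,3),'diff',abs(A[3:-3,3:-3]-T).mean().round(1))
print(bot.close_job())
```

```text
tray shift (0, 0) 0.996 diff 3.6
headshell shift (0, 0) 0.978 diff 2.9
guard shift (0, 0) 0.996 diff 3.0
driver shift (0, 0) 0.986 diff 3.0
square shift (0, 0) 0.994 diff 4.1
round shift (0, 1) 0.987 diff 8.5
bar shift (0, 1) 0.979 diff 9.1
the job is handed in; nothing more can be done
None
```

The phono amplifier is shut down and the cabinet door is ajar. I handed the job in at about 11.5 s of the 48 s allowed. I worked with closed fingertips in the order you gave:

- **Bar key:** pushed to its stop, about 21 N at TCP z 65.0 mm; 65 mm was expected for fully down.
- **Round key:** pushed to its stop, about 18 N at z 65.1 mm.
- **Latch:** pressed to the bottom (about 11 N at z 169.1 mm, expected 169) and held for about 0.7 s. I then let go and moved the arm clear.

**Final check:** the pictures show the door open by roughly 0.5 rad and the latch back up. The bar and round caps sit lower than at the start, and the square key is unchanged. The headshell, guard, driver and tray show no pixel shift, and the force reading was near zero, so the robot was touching nothing.

**Disagreements:**
- My first camera measurements put the tops 2–5 mm lower than the heights you gave. The force stops agreed with your heights.
- The keys' 2.5 N sliding resistance barely showed in the force readings; only the stops were clear.
- My first move call was refused because rows were missing keys, and nothing moved.

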